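Put the glued corner of the suanpan under the press

ROBOT

A 7-joint arm with a two-finger parallel gripper is mounted at the origin on the work surface. World frame = base frame: x ahead of the robot, y to its left, z up, the work surface at z = 0. Lengths are in mm, angles in rad, forces in N, time in s.
With the tool pointing down it reaches from about 425 to 825 mm from the base axis. Payload 3.6 kg.
Tool frame: the origin (TCP) lies on the centre line of the jaws, within the pads' length; the fingertips stand 11 mm ahead of it and the grasp point (between the pads) lies 8 mm behind it; z points along the fingers, y is the direction in which the jaws open and shut (so a half turn about z gives the same grasp; the last joint's range is limited). The gripper opens to 85 mm and grips with 20 to 120 N. Pads are 22 mm wide; open, the fingers measure 114 mm over their backs; the gripper's body (76 mm by 85 mm) begins 54 mm behind the grasp point. The pads swing forward as they close: fully open they stand 13 mm farther back than shut.
Start: joints at [1.312, 0.615, -0.013, 1.423, 0.008, 1.103, -0.04], TCP at [149.338, -632.582, 221.397] pointing down, gripper open.
Joint ranges: [-3.12, 3.12], [-0.3, 2.06], [-1.34, 1.32], [0.26, 2.42], [-1.36, 4.5], [0.01, 1.98], [-2.84, 2.84]. Speed limits (rad/s): [2.79, 2.79, 3.14, 3.14, 3.14, 3.14, 3.14].

INTERFACE

Orientations are given as a unit quaternion [x, y, z, w].
In Python, from cell import r gives the robot as it stands. The module is installed in compiled form; this text tells all that it offers.
- The arm moves only by the tool carry_out, never from a script. Its argument "motion" is a list of rows, each a list of 5 numbers: the shift along the tool's x, y, z in mm, then the turn about the tool's z in degrees, then the finger opening in mm, from 0 to 85.4. A call has 1 to 10 rows; each row shifts and turns the commanded pose from where the row before left it, along the tool's axes as they then stand; what a row does not reach is not made up. A row lasts 1/10 s, in which the tool goes at most 50 mm and 8.59 degrees, less where a joint would pass 70% of its speed; a pose out of reach is approached as far as the arm can. A call is refused whole if a number of a shift passes 50 or a number of a turn 8.59, either way. A call with a gripper value outside its range is refused whole. The fingers move at their own pace and stop on an object; "newtons" is the grip in N (left out, the last holds). Time passes only in rows, so rows that do not move let the fingers close. It gives the time, the measured TCP pose, the force and the opening at its end, in the units of the state.
- r.read_state(): the state, without advancing time (a new reading comes with each control period).
- r.snapshot(name): name is "side" or "top"; returns a dict with "frame" (420x560x3 uint8, red, green, blue), "depth" (420x560 float32, mm along the optical axis (not along the pixel's ray), 0 where there is no reading), "fx", "fy", "cx", "cy" (pixels), "D" ([k1, k2, p1, p2, k3] as OpenCV has them; the pictures are not rectified), "T" (4x4, takes a point from camera to world coordinates). Camera axes: x right, y up, looking along -z (the intrinsics and any distortion apply to the point x, -y, -z); pixel columns grow to the right and rows downward; lengths in mm; the calibration is good to about 2 mm. A picture is of the moment at which its call begins.
- r.finish_job(): hands the job in, once; it reports no verdict.
The state is a dict: "time_s": time; "qpos": joint angles; "qvel": joint speeds; "joint_torque": joint torques, N m; "ee_pos": TCP position; "ee_rot": TCP orientation; "ft_force": force on the tool from outside, world axes, zero at the start; "ft_torque": the same for the moment, N m; "grip_width": opening from 0.0 (shut) to 1.0 (fully open).
Only numpy, scipy, OpenCV 4.12 (cv2) and the standard library are available. Lean on these libraries where they do the work, as an engineer would, in place of code of your own. Each camera call takes 0.05 s, during which the arm holds its last target. There are 200 camera calls.

TASK

A corner of the black suanpan has just been glued: the one without its brass cap. Slide the suanpan over the board until that corner lies centred under the foot of the glue press, then run the foot down with the small top knob, by feel, until it holds the corner firmly without crushing it, and let go. The wide ring right below the knob is set and must not be dragged along, and everything else on the shelf stays where it is.

Things in the scene. Friction and masses are not known exactly. Their poses are not given: they have to be found in the camera images.
- suanpan: black lacquered abacus (suanpan), a loose rigid frame 250 mm long (its y), 130 mm wide (its x), about 22 mm high (planed by hand, up to 1 mm more or less), 0.3 to 0.6 kg, lying flat on the board. Rails 16 mm wide all round; inside, nine rods with dark beads that do not move and are lower than the rails. Origin: centre of its underside; z up, x away from the robot, y to the left
- end_rail (a point): the middle of the suanpan's right-hand short rail, about half-way up (11 mm above its underside). The rail runs along the suanpan's x, is 16 mm thick (along y) and about 22 mm high, and has 31 mm of free room on its inner side: a good place to take hold of it
- corner (a point): the freshly glued corner joint of the suanpan, the far left one: its brass cap is off, so it is plain black with a thin pale glue line (the other three corners have brass caps). The point is the centre of the 16 x 16 mm joint, 11 mm above the suanpan's underside, 57 mm along +x and 117 mm along +y from the suanpan's origin
- press: cast-iron glue press bolted to the shelf. Origin on the shelf top right under the spindle; x points from the spindle to the column, whose face is 65 mm behind the axis; the head's arm is 34 mm wide, the head 48 mm across, both more than 58 mm above the shelf. The round foot at the spindle's lower end (22 mm across, centred over this origin) starts 1.5 to 5.5 mm above the suanpan's top
- knob_mid (a point): small knurled knob on top of the press, 26 mm across, 20 mm high, this point on its axis half-way up, 3 mm of gap between its underside and the ring. Clockwise from above lowers the foot, 10 mm a turn; it stays where it is left. Free drag 0.08 N m; each 10 N on the work adds 0.016. Firm hold: 15 to 45 N, 0.024 to 0.072 N m over the drag. Over 60 N crushes; the foot is stiff (about 90 N per rad)
- ring_mark (a point): a point on the rim of the wide knurled ring below the knob, 27 mm from the axis, on its flat top. The ring is 58 mm across and 16 mm thick; it turns very easily (0.03 N m, a light rub of a fingertip drags it) and sets the height of the head: it is set and must stay as it is
- board: brown hardboard offcut lying on the shelf under press and suanpan, fixed, 4 to 6 mm thick; origin under the press spindle, same axes as the press; it reaches 280 mm from there towards the robot, 365 mm to the right and 130 mm to the left
- whistle: red tin whistle, 230 mm long, lying on the board to the left of the press; leave it alone
- cap: the brass corner cap that was taken off, an L of 30 mm, 4 mm thick, lying on the board to the left of the press; leave it alone
- elephant: grey soapstone elephant, 100 mm long, 65 mm high, left on the shelf; leave it alone
- magnifier: brass magnifying glass with a horn handle, 210 mm long, lying flat on the right of the shelf; leave it alone
- glue: white glue bottle, 52 mm wide, 130 mm high, on the left; leave it alone
- mallet: wooden mallet, 220 mm long, lying on the right of the board; leave it alone
- bowl: soapstone bowl, 100 mm wide, 40 mm high, on the left; leave it alone
Things that resemble listed ones, but are neither listed nor needed, are in the scene too. There is more than one size of the press; the job needs the larger.

How it is judged:
By the outcome, as a careful person would: the job done as asked, in the order asked, and still so for the second after the job is handed in, with the robot touching nothing.
It also fails if it takes over 72 s, if anything falls off the work surface, if the arm or the gripper's body presses on something with over 40 N, if the wrist force passes 120 N, or if a joint passes its speed limit or range.

## Working session

There is one attempt and no reset: what is moved stays moved. The work goes in short steps, Python scripts to look and compute and a tool call to move; the robot and the scene stay as the last step left them, time stands still between calls to the robot, and variables do not carry over. Pictures are saved under pics/ and viewed, about 8 in all and at most 12, crops included, and the job is handed in when it is done.

Besides the shell and the picture viewer there is one more tool, called after "Call:" as name([rows], argument=value, ...), one row to a line, values as JSON. carry_out: Moves the arm, as the interface text tells. Its arguments: {"type":"object","properties":{"motion":{"type":"array"},"newtons":{"type":"number"}},"required":["motion"]}

```bash
mkdir -p pics; cat > h.py <<'E'
import numpy as np, cv2
from cell import r
def snap(n):
    s=r.snapshot(n); np.savez(f'last_{n}.npz',**s); return s
def load(n): return dict(np.load(f'last_{n}.npz'))
def K(s): return np.array([[s['fx'],0,s['cx']],[0,s['fy'],s['cy']],[0,0,1.]])
def rays(s,uv):
    p=cv2.undistortPoints(np.float64(uv).reshape(-1,1,2),K(s),s['D']).reshape(-1,2)
    return np.c_[p[:,0],-p[:,1],-np.ones(len(p))]
def world(s,uv,d):  # d depth per pixel
    c=rays(s,uv)*np.reshape(d,(-1,1)); return c@s['T'][:3,:3].T+s['T'][:3,3]
def onz(s,uv,z):
    v=rays(s,uv)@s['T'][:3,:3].T; o=s['T'][:3,3]; return o+v*((z-o[2])/v[:,2:])
def cloud(s):
    h,w=s['depth'].shape; u,v=np.meshgrid(np.arange(w),np.arange(h)); 
    return world(s,np.c_[u.ravel(),v.ravel()],s['depth'].ravel()).reshape(h,w,3)
def proj(s,P):
    c=(np.atleast_2d(P)-s['T'][:3,3])@s['T'][:3,:3]; c=c*[1,-1,-1]
    return cv2.projectPoints(c,np.zeros(3),np.zeros(3),K(s),s['D'])[0].reshape(-1,2)
def save(img,name,box=None,k=1):
    if box: img=img[box[1]:box[3],box[0]:box[2]]
    img=cv2.resize(img,None,fx=k,fy=k,interpolation=cv2.INTER_CUBIC)
    cv2.imwrite('pics/'+name,img[:,:,::-1])
E
python3 - <<'E'
from h import *
a=snap('top');b=snap('side')
for s in (a,b): print(s['fx'],s['cx'],s['cy'],s['D'],s['T'].round(3).tolist())
save(a['frame'],'t0.png');save(b['frame'],'s0.png')
st=r.read_state();print(st)
E
```

```text
530.4061233652969 278.040991869082 207.97009622724627 [-0.05556302  0.          0.          0.          0.        ] [[0.028, 0.987, -0.157, 224.928], [-0.999, 0.031, 0.02, -48.382], [0.024, 0.156, 0.987, 1524.026], [0.0, 0.0, 0.0, 1.0]]
509.22586772217556 280.2450786335646 212.37554077041005 [-0.01559548  0.          0.          0.          0.        ] [[0.845, 0.404, -0.349, -123.493], [-0.534, 0.642, -0.55, -993.245], [0.002, 0.651, 0.759, 1378.554], [0.0, 0.0, 0.0, 1.0]]
{'time_s': 0.1, 'qpos': array([ 1.31249062,  0.61583034, -0.01264022,  1.42473058,  0.00809956,
        1.10341582, -0.0404422 ]), 'qvel': array([ 0.00073292, -0.00116991,  0.0007205 , -0.00405264, -0.00054296,
        0.0018266 ,  0.00041184]), 'joint_torque': array([ 1.50924909e-03, -4.70381320e+01,  2.60860920e-01, -1.71571112e+01,
        1.02415716e-02,  5.84662543e-03,  1.23367676e-05]), 'ee_pos': array([ 149.18861186, -631.91740281,  220.35154007]), 'ee_rot': array([ 9.93287653e-01,  1.15664502e-01, -1.42644929e-04, -1.15836282e-03]), 'ft_force': array([ 0.3898172 , -0.06143479,  0.0967092 ]), 'ft_torque': array([ 0.04511983, -0.01403401,  0.0398285 ]), 'grip_width': 1.0000578471237438}
```

View pics/t0.png

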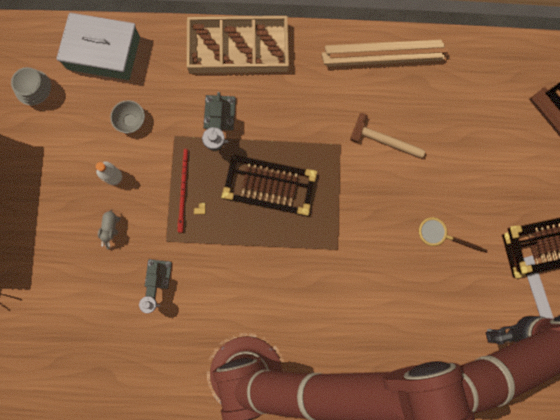

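View pics/s0.png

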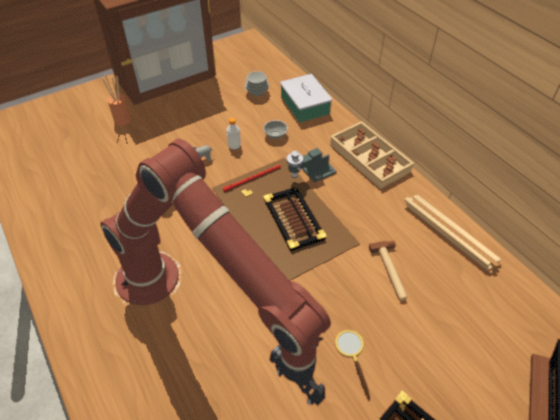

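The top view shows two suanpans: one on the board at (270,186), bare corner at (232,160), and a second at far right (540,245). There are also two presses: one at (214,138) on the board's edge and one at (148,305). The suanpan on the board and the press at the board fit the description. I'll confirm this in a crop and measure.

```bash
python3 - <<'E'
from h import *
a=load('top');b=load('side')
A=a['frame'][85:325,130:345]; 
save(a['frame'],'t1.png',(130,80,350,260),3.3)
for n,s in (('top',a),('side',b)):
    C=cloud(s); f=s['frame'].astype(int); d=s['depth']
    ok=d>0
    # yellow caps
    hsv=cv2.cvtColor(s['frame'],cv2.COLOR_RGB2HSV)
    m=((hsv[...,0]>20)&(hsv[...,0]<33)&(hsv[...,1]>150)&(hsv[...,2]>130)).astype(np.uint8)
    k,l,st,ce=cv2.connectedComponentsWithStats(m)
    for i in range(1,k):
        if st[i,4]>12: print(n,'yel',st[i,4],ce[i].round(1),np.median(C[(l==i)&ok],0).round(1))
    # bright grey knob tops above z 80
    for lab,(x0,x1,y0,y1) in {'big':(550,760,-10,160),'small':(180,420,100,260)}.items():
        q=ok&(C[...,0]>x0)&(C[...,0]<x1)&(C[...,1]>y0)&(C[...,1]<y1)&(C[...,2]>55)
        if q.sum(): 
            P=C[q]; h,e=np.histogram(P[:,2],np.arange(50,240,4)); print(n,lab,q.sum(),P[:,2].max(),[(e[j],h[j]) for j in range(len(h)) if h[j]])
E
```

```text
top big 778 153.65201172523075 [(np.int64(54), np.int64(2)), (np.int64(62), np.int64(1)), (np.int64(66), np.int64(5)), (np.int64(70), np.int64(8)), (np.int64(74), np.int64(10)), (np.int64(78), np.int64(7)), (np.int64(82), np.int64(8)), (np.int64(86), np.int64(5)), (np.int64(90), np.int64(8)), (np.int64(94), np.int64(43)), (np.int64(98), np.int64(70)), (np.int64(102), np.int64(59)), (np.int64(106), np.int64(67)), (np.int64(110), np.int64(101)), (np.int64(114), np.int64(45)), (np.int64(118), np.int64(92)), (np.int64(122), np.int64(130)), (np.int64(126), np.int64(27)), (np.int64(130), np.int64(6)), (np.int64(134), np.int64(6)), (np.int64(138), np.int64(11)), (np.int64(142), np.int64(33)), (np.int64(146), np.int64(29)), (np.int64(150), np.int64(5))]
top small 227 113.1120945404009 [(np.int64(54), np.int64(9)), (np.int64(58), np.int64(10)), (np.int64(62), np.int64(6)), (np.int64(66), np.int64(4)), (np.int64(70), np.int64(22)), (np.int64(74), np.int64(37)), (np.int64(78), np.int64(27)), (np.int64(82), np.int64(33)), (np.int64(86), np.int64(35)), (np.int64(90), np.int64(16)), (np.int64(94),
[... 244 characters left out ...]
, (np.int64(58), np.int64(13)), (np.int64(62), np.int64(9)), (np.int64(66), np.int64(19)), (np.int64(70), np.int64(19)), (np.int64(74), np.int64(24)), (np.int64(78), np.int64(27)), (np.int64(82), np.int64(24)), (np.int64(86), np.int64(31)), (np.int64(90), np.int64(26)), (np.int64(94), np.int64(41)), (np.int64(98), np.int64(43)), (np.int64(102), np.int64(41)), (np.int64(106), np.int64(44)), (np.int64(110), np.int64(37)), (np.int64(114), np.int64(28)), (np.int64(118), np.int64(58)), (np.int64(122), np.int64(31)), (np.int64(126), np.int64(14)), (np.int64(130), np.int64(5)), (np.int64(134), np.int64(7)), (np.int64(138), np.int64(10)), (np.int64(142), np.int64(15)), (np.int64(146), np.int64(10))]
```

View pics/t1.png

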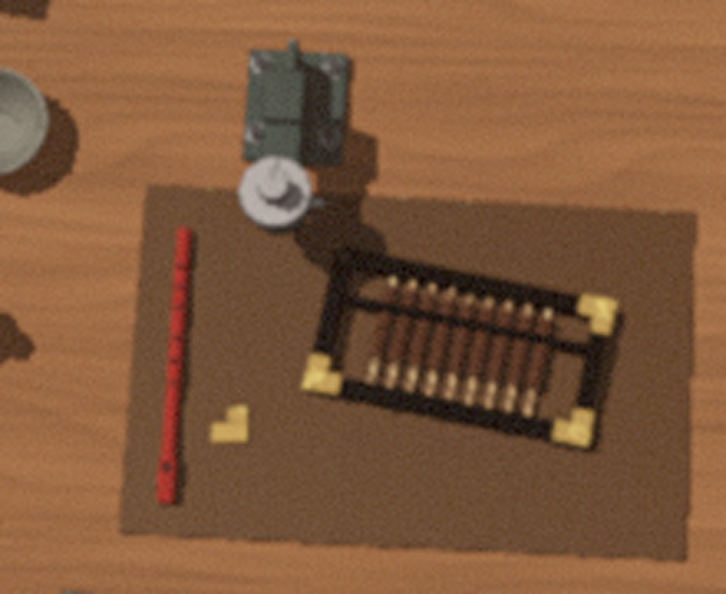

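The crop confirms it: the suanpan on the board has brass caps at three corners and a plain black far-left corner next to the big press. The press stands at the board's back edge. Next I'll fit poses in both cameras.

```bash
cat > fit.py <<'E'
from h import *
from scipy.optimize import minimize
def smask(s,c,R=190):
    hsv=cv2.cvtColor(s['frame'],cv2.COLOR_RGB2HSV); f=s['frame'].astype(int)
    m=(f.max(2)<38)|((hsv[...,0]>18)&(hsv[...,0]<33)&(hsv[...,1]>110)&(hsv[...,2]>120))
    C=onz(s,np.stack(np.meshgrid(np.arange(560),np.arange(420)),-1).reshape(-1,2),20).reshape(420,560,3)
    m&=np.hypot(C[...,0]-c[0],C[...,1]-c[1])<R
    m=cv2.morphologyEx(m.astype(np.uint8),cv2.MORPH_CLOSE,np.ones((3,3)))
    k,l,st,_=cv2.connectedComponentsWithStats(m); i=1+st[1:,4].argmax()
    return (l==i).astype(np.uint8)
def box(p,z0=5,h=22,lx=130,ly=250):
    x,y,t=p; c,s=np.cos(t),np.sin(t)
    return np.array([[x+c*a*lx/2-s*b*ly/2,y+s*a*lx/2+c*b*ly/2,z] for a in(-1,1) for b in(-1,1) for z in(z0,z0+h)])
def hull_img(s,P,k=8):
    uv=proj(s,P); h=cv2.convexHull(np.float32(uv)); im=np.zeros((420*2,560*2),np.uint8)
    cv2.fillConvexPoly(im,np.int32(np.round((h*2+0.5)*16)),1,shift=4); return cv2.resize(im.astype(np.float32),(560,420),interpolation=cv2.INTER_AREA)
def fit(views,model,p0,step):
    def cost(p):
        t=0
        for s,m in views: 
            q=hull_img(s,model(p)); t+=np.abs(q-m).sum()/m.sum()
        return t
    n=len(p0); sim=np.array([p0]+[np.array(p0)+np.eye(n)[i]*step[i] for i in range(n)])
    o=minimize(cost,p0,method='Nelder-Mead',options=dict(initial_simplex=sim,xatol=.01,fatol=1e-5))
    return o.x,o.fun
def fill(m):
    h=cv2.convexHull(cv2.findNonZero(m)); o=np.zeros_like(m,dtype=np.float32); cv2.fillConvexPoly(o,h,1); return o
E
python3 - <<'E'
from fit import *
V=[]
for n in('top','side'):
    s=load(n); c=onz(load('top'),[[270,186]],20)[0]; print(n,c.round(1))
    m=fill(smask(s,c)); V.append((s,m)); print(m.sum())
    o=s['frame'].copy(); cs,_=cv2.findContours(m.astype(np.uint8),0,1); cv2.drawContours(o,cs,-1,(0,255,0),1)
    bx=(140,90,350,260) if n=='top' else(190,130,370,280); save(o,'m_'+n+'.png',bx,2)
for v in ([V[0]],[V[1]],V):
    print(fit(v,box,[c[0],c[1],-.1],[8,8,.05]))
# press: ring + knob fits via grey mask
for n in('top','side'):
    s=load(n); C=cloud(s); hsv=cv2.cvtColor(s['frame'],cv2.COLOR_RGB2HSV)
    m=(hsv[...,1]<50)&(hsv[...,2]>105)&(C[...,0]>550)&(C[...,0]<780)&(C[...,1]>-10)&(C[...,1]<160)
    k,l,st,ce=cv2.connectedComponentsWithStats(m.astype(np.uint8))
    for i in range(1,k):
        if st[i,4]>15:
            q=(l==i); print(n,st[i],ce[i].round(1),np.median(C[q],0).round(1))
            t=q&(C[...,2]>138); u=np.argwhere(t)[:,::-1]; print('knobtop',t.sum(),u.mean(0) if len(u) else 0, onz(s,[u.mean(0)],148).round(1) if len(u) else 0)
    # board edges
C=cloud(load('top'))
for u,v in((160,200),(330,200),(250,235),(420,300)): print(C[v-4:v+5,u-4:u+5,2].mean().round(1))
s=load('top');print(onz(s,np.array([[147,185],[695,213],[120,533],[685,559]])/3.3+[130,80],5).round(1))
a=cv2.imread('pics/m_top.png');b=cv2.imread('pics/m_side.png');h=min(len(a),len(b));cv2.imwrite('pics/m.png',np.hstack([a[:h],b[:h]]))
E
```

```text
top [527.3 -53.4  20. ]
4025.0
side [527.3 -53.4  20. ]
2306.0
(array([ 5.33323785e+02, -5.17950063e+01, -1.72042971e-01]), np.float64(0.026956520974636078))
(array([ 5.33201111e+02, -4.71343185e+01, -1.68556331e-01]), np.float64(0.036426711827516556))
(array([ 5.33297908e+02, -4.91827955e+01, -1.63583285e-01]), np.float64(0.07397948950529099))
top [202 127  22  21 324] [212.4 137.1] [635.9 108.3 123.5]
knobtop 69 [212.23188406 135.34782609] [[635.  106.1 148. ]]
side [309 149  12   7  49] [314.4 152. ] [723.6 105.9 108.7]
knobtop 0 0 0
side [287 151  24  14 194] [296.6 158.1] [636.9 102.3 121.3]
knobtop 32 [294.84375 153.65625] [[632.7 102.3 148. ]]
1.1
6.0
24.5
38.4
[[ 671.8  233.5    5. ]
 [ 662.6 -259.2    5. ]
 [ 358.8  238.5    5. ]
 [ 351.  -253.2    5. ]]
```

View pics/m.png

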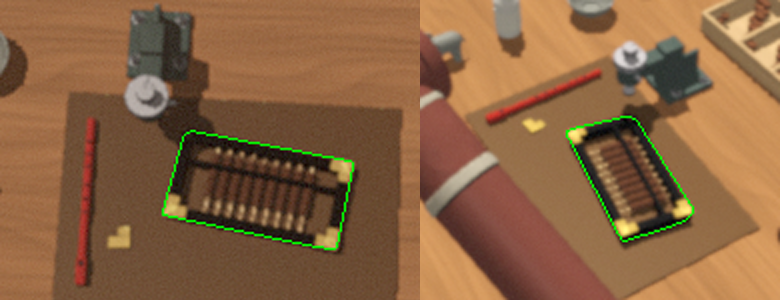

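The overlay outlines match the suanpan in both cameras. Suanpan is at about (533,-50), yaw -0.168; spindle at about (636.5,105), press yaw -0.017. The rail grasp point is about (514,-167). I'm moving above it.

Call:
carry_out([
  [0,0,0,7.6,34],
  [0,0,0,7.6,34],
  [0,0,0,7.7,34],
  [23.5,-43.3,0,0,34],
  [23.5,-43.3,0,0,34],
  [23.5,-43.3,0,0,34],
  [23.5,-43.3,0,0,34],
  [23.5,-43.3,0,0,34],
  [23.5,-43.3,0,0,34],
  [23.5,-43.3,0,0,34],
], newtons=50)

```text
time_s: 1.1
ee_pos: [362.9, -359.3, 221.2]
ee_rot: [0.996, -0.084, -0.0, -0.0]
ft_force: [0.8, -0.2, 0.9]
grip_width: 0.399
```

Call:
carry_out([
  [23.5,-43.3,0,0,34],
  [23.5,-43.3,0,0,34],
  [23.5,-43.3,0,0,34],
  [23.5,-43.3,0,0,34],
  [23.5,-43.3,0,0,34],
  [0,0,40,0,34],
  [0,0,40,0,34],
  [0,0,40,0,34],
  [0,0,30,0,34],
  [0,0,0,0,34],
])

```text
time_s: 2.1
ee_pos: [510.5, -166.1, 67.4]
ee_rot: [0.996, -0.084, -0.005, -0.001]
ft_force: [-0.6, 0.1, -0.0]
grip_width: 0.399
```

```bash
cat >> h.py <<'E'
def pose():
    st=r.read_state(); q=st['ee_rot']; psi=2*np.arctan2(q[1],q[0])
    print('t',round(st['time_s'],2),'pos',st['ee_pos'].round(1),'psi',round(psi,4),'q1,q7',st['qpos'][[0,6]].round(3),'F',st['ft_force'].round(2),'T',st['ft_torque'].round(3),'g',round(st['grip_width']*85.4,1))
    return st,psi
def tool(d,psi): c,s=np.cos(psi),np.sin(psi); return np.array([c*d[0]+s*d[1],s*d[0]-c*d[1]])
E
python3 - <<'E'
from fit import *
pose()
for n in('top','side'): s=snap(n)
save(load('side')['frame'],'s2.png',(230,150,380,290),2.6)
save(load('top')['frame'],'t2.png',(200,120,350,260),2.6)
a=cv2.imread('pics/s2.png');b=cv2.imread('pics/t2.png');cv2.imwrite('pics/c2.png',np.hstack([a[:364],b[:364]]))
E
```

```text
t 2.1 pos [ 510.5 -166.1   67.4] psi -0.1675 q1,q7 [ 0.267 -1.452] F [-0.63  0.12 -0.03] T [0.072 0.033 0.031] g 34.0
```

View pics/c2.png

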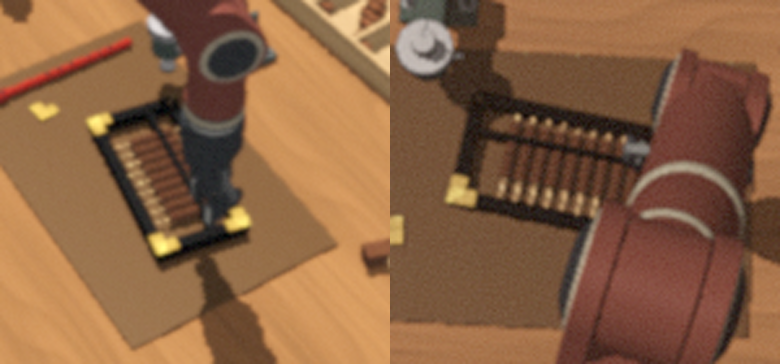

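The fingers hover straddling the right-hand short rail. I'm descending and gripping.

Call:
carry_out([
  [0,0,20,0,34],
  [0,0,15,0,34],
  [0,0,8,0,34],
  [0,0,5,0,34],
  [0,0,4,0,34],
  [0,0,0,0,34],
])

```text
time_s: 2.8
ee_pos: [514.5, -167.5, 19.8]
ee_rot: [0.996, -0.084, 0.0, 0.0]
ft_force: [-1.0, 0.4, -0.3]
grip_width: 0.395
```

```bash
python3 -c "
from h import *
pose()"
```

```text
t 2.8 pos [ 514.5 -167.5   19.8] psi -0.1679 q1,q7 [ 0.269 -1.452] F [-0.99  0.43 -0.3 ] T [-0.024  0.002 -0.01 ] g 33.7
```

Call:
carry_out([
  [0,0,0,0,10],
  [0,0,0,0,10],
  [0,0,0,0,10],
  [0,0,0,0,10],
  [0,0,0,0,10],
  [0,0,0,0,10],
], newtons=45)

```text
time_s: 3.4
ee_pos: [514.2, -167.4, 19.5]
ee_rot: [0.996, -0.084, 0.0, -0.0]
ft_force: [0.5, 0.3, -0.1]
grip_width: 0.12
```

```bash
python3 - <<'E'
from fit import *
st,psi=pose()
s=snap('top'); b=snap('side')
# pose from rail grip: along suanpan y fixed by grip; check caps visible
for n,s in(('top',s),('side',b)):
    hsv=cv2.cvtColor(s['frame'],cv2.COLOR_RGB2HSV)
    m=((hsv[...,0]>18)&(hsv[...,0]<33)&(hsv[...,1]>110)&(hsv[...,2]>120)).astype(np.uint8)
    k,l,q,ce=cv2.connectedComponentsWithStats(m)
    for i in range(1,k):
        w=onz(s,[ce[i]],27)[0]
        if q[i,4]>15 and 400<w[0]<700 and abs(w[1])<250: print(n,q[i,4],w.round(1))
E
```

```text
t 3.4 pos [ 514.2 -167.4   19.5] psi -0.1678 q1,q7 [ 0.269 -1.452] F [ 0.5   0.33 -0.14] T [ 0.007  0.008 -0.062] g 10.3
top 103 [499.8  70.4  27. ]
top 92 [453.2 144.2  27. ]
side 60 [446.1 133.4  27. ]
side 66 [499.3  72.3  27. ]
side 61 [ 566.9 -169.    27. ]
side 82 [ 460.  -149.6   27. ]
```

```bash
python3 - <<'E'
from fit import *
s=load('side'); save(s['frame'],'s3.png',(260,180,350,260),8)
C=cloud(s); 
print(proj(s,[[514.2,-167.4,z] for z in(5,9,27,50)]).round(1))
p=[533.3,-49.5,-.168]
print(proj(s,box(p)).round(1).tolist())
E
```

```text
[[308.4 244. ]
 [308.5 243.2]
 [308.7 240. ]
 [309.  235.7]]
[[291.2, 251.3], [291.3, 247.3], [263.8, 199.9], [263.6, 195.8], [326.3, 239.4], [326.7, 235.4], [296.5, 189.8], [296.7, 185.7]]
```

View pics/s3.png

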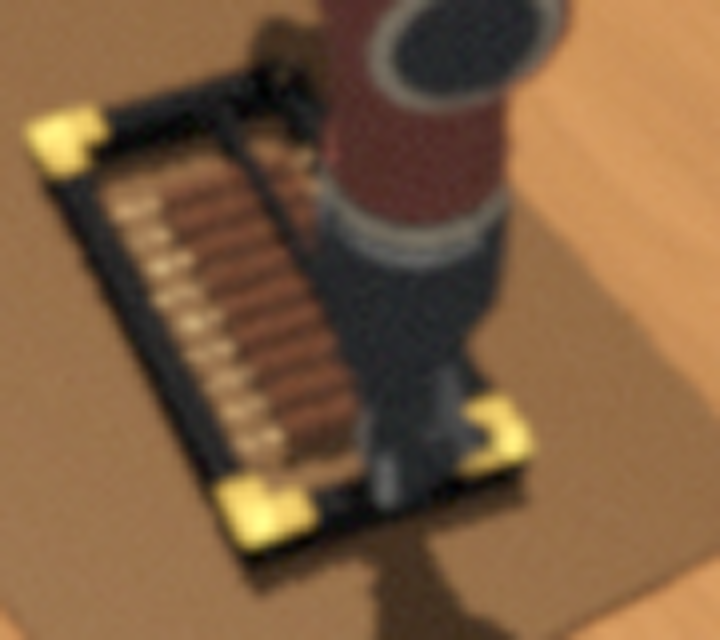

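Call:
carry_out([
  [0,0,0,0,2],
  [0,0,0,0,2],
  [0,0,0,0,2],
])

```text
time_s: 3.8
ee_pos: [514.2, -167.4, 19.4]
ee_rot: [0.996, -0.084, 0.0, -0.0]
ft_force: [-0.5, -0.0, -0.6]
grip_width: 0.021
```

```bash
python3 -c "
from h import *
pose()"
```

```text
t 3.8 pos [ 514.2 -167.4   19.4] psi -0.1678 q1,q7 [ 0.269 -1.452] F [-0.48 -0.01 -0.57] T [-0.014 -0.019 -0.038] g 1.8
```

The fingers closed to 2 mm, so the rail isn't between them. I'm checking where they really are.

```bash
python3 - <<'E'
from fit import *
s=snap('side'); save(s['frame'],'s4.png',(280,205,340,265),10)
C=cloud(s)
for u in (304,307,310,313): print(u,[(v,*C[v,u].round(0).astype(int).tolist(),int(s['frame'][v,u].sum())) for v in range(226,252,2)])
# height of right rail top via depth, both caps / board
for nm,(u,v) in {'capNR':(291,244),'capFR':(322,234),'capNL':(266,198),'board':(300,262),'board2':(270,250)}.items(): print(nm,C[v-1:v+2,u-1:u+2].reshape(-1,3).mean(0).round(1))
t=load('top');
E
```

```text
304 [(226, 497, -159, 104, 131), (228, 535, -110, 17, 157), (230, 526, -121, 24, 211), (232, 523, -126, 20, 172), (234, 524, -126, 8, 169), (236, 521, -130, 3, 257), (238, 515, -140, 7, 296), (240, 502, -157, 24, 108), (242, 498, -163, 22, 66), (244, 493, -170, 23, 33), (246, 495, -169, 9, 82), (248, 492, -174, 5, 142), (250, 488, -179, 3, 285)]
307 [(226, 492, -183, 132, 114), (228, 496, -177, 113, 119), (230, 497, -177, 102, 135), (232, 502, -171, 83, 158), (234, 501, -173, 74, 154), (236, 501, -173, 64, 263), (238, 503, -172, 51, 292), (240, 503, -172, 40, 271), (242, 505, -171, 27, 120), (244, 504, -172, 17, 42), (246, 508, -168, -1, 120), (248, 500, -180, 6, 158), (250, 495, -187, 8, 162)]
310 [(226, 501, -185, 128, 125), (228, 501, -187, 120, 113), (230, 503, -185, 106, 110), (232, 507, -180, 89, 124), (234, 505, -184, 83, 115), (236, 498, -194, 89, 114), (238, 499, -193, 76, 132), (240, 508, -183, 48, 116), (242, 516, -172, 20, 47), (244, 516, -174, 11, 76), (246, 515, -176, 3, 147), (248, 513, -179, -4, 150), (250, 503, -193, 8, 148)]
313 [(226, 500, -202, 146, 121), (228, 499, -204, 139, 121), (230, 501, -202, 126, 134), (232, 518, -182, 83, 149), (234, 496, -210, 118, 174), (236, 496, -212, 110, 122), (238, 494, -214, 103, 117), (240, 528, -173, 24, 66), (242, 529, -172, 11, 35), (244, 529, -174, 1, 117), (246, 523, -181, 3, 184), (248, 516, -191, 8, 219), (250, 514, -196, 4, 171)]
capNR [ 455.3 -149.3   26. ]
capFR [ 549.7 -190.5   60.1]
capNL [492.6  72.4  24.9]
board [ 448.8 -214.1    5.5]
board2 [ 391.7 -118.9    3.6]
```

View pics/s4.png

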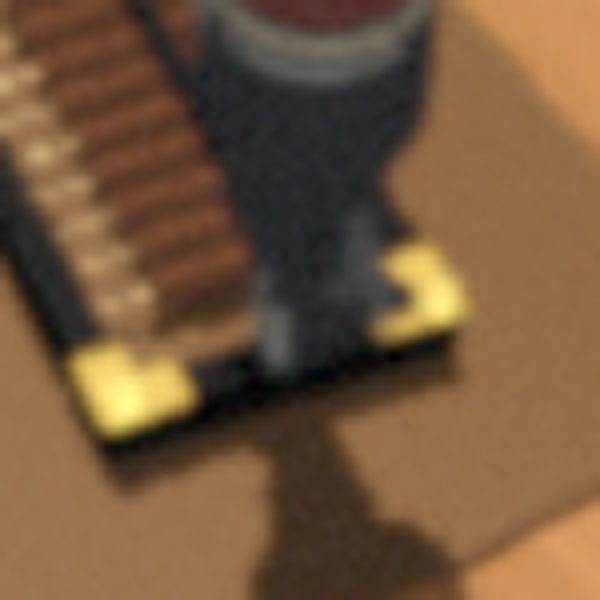

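Call:
carry_out([
  [0,0,1,0,2],
  [0,0,1,0,2],
  [0,0,0,0,2],
])

```text
time_s: 4.15
ee_pos: [514.2, -167.4, 17.4]
ee_rot: [0.996, -0.084, -0.0, -0.0]
ft_force: [-0.4, -0.7, 0.8]
grip_width: 0.019
```

Call:
carry_out([
  [0,0,1,0,2],
  [0,0,1,0,2],
  [0,0,0,0,2],
])

```text
time_s: 4.45
ee_pos: [514.1, -167.4, 17.2]
ee_rot: [0.996, -0.084, 0.0, -0.0]
ft_force: [-2.8, 0.7, 13.9]
grip_width: 0.027
```

The shut fingers touch something at TCP z≈17.3. I need to know if that is the board or the rail top, so I'll probe the bare board just outside the rail.

Call:
carry_out([
  [0,0,-30,0,2],
  [0,45,0,0,2],
  [0,0,15,0,2],
  [0,0,9,0,2],
  [0,0,2,0,2],
  [0,0,2,0,2],
  [0,0,0,0,2],
])

```text
time_s: 5.15
ee_pos: [506.9, -210.4, 17.2]
ee_rot: [0.997, -0.083, -0.0, -0.0]
ft_force: [-0.1, -0.1, -0.1]
grip_width: 0.023
```

```bash
python3 - <<'E'
from fit import *
pose()
s=snap('side'); save(s['frame'],'s5.png',(270,195,345,270),8)
E
```

```text
t 5.15 pos [ 506.9 -210.4   17.2] psi -0.1659 q1,q7 [ 0.355 -1.383] F [-0.09 -0.14 -0.08] T [ 0.054 -0.038  0.03 ] g 2.0
```

View pics/s5.png

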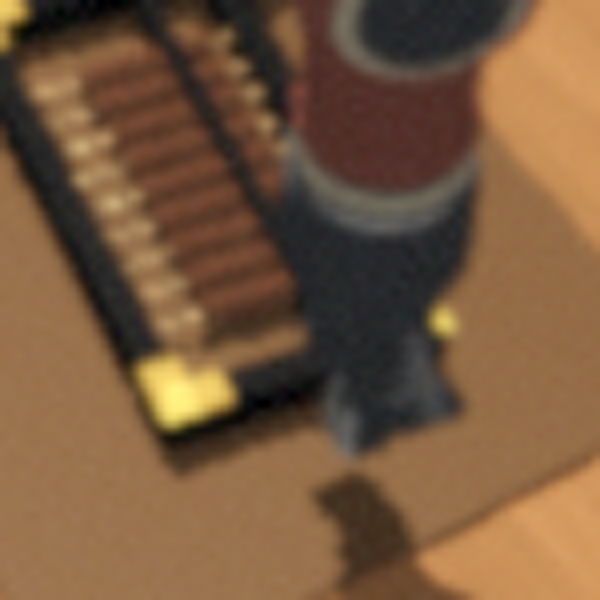

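The picture shows the fingertips well above the board, with the shadow detached. So the real tips stand about 20 mm higher than the stated offset implies, and the earlier touch was the rail top. I'll probe the board to calibrate.

Call:
carry_out([
  [0,0,8,0,2],
  [0,0,6,0,2],
  [0,0,2,0,2],
  [0,0,0,0,2],
])

```text
time_s: 5.6
ee_pos: [506.3, -211.6, 0.8]
ee_rot: [0.996, -0.084, -0.001, -0.0]
ft_force: [0.8, -0.7, -0.2]
grip_width: 0.02
```

Call:
carry_out([
  [0,0,2,0,2],
  [0,0,1,0,2],
  [0,0,1,0,2],
  [0,0,0,0,2],
])

```text
time_s: 6.0
ee_pos: [506.7, -211.8, -2.6]
ee_rot: [0.996, -0.084, 0.0, -0.0]
ft_force: [-0.2, -1.6, -0.2]
grip_width: 0.022
```

Call:
carry_out([
  [0,0,1,0,2],
  [0,0,1,0,2],
  [0,0,0,0,2],
])

```text
time_s: 6.3
ee_pos: [506.6, -211.7, -4.7]
ee_rot: [0.996, -0.084, -0.0, -0.0]
ft_force: [0.2, 0.2, 0.2]
grip_width: 0.023
```

Call:
carry_out([
  [0,0,1,0,2],
  [0,0,0,0,2],
])

```text
time_s: 6.5
ee_pos: [506.7, -211.8, -5.2]
ee_rot: [0.996, -0.084, 0.0, -0.0]
ft_force: [-1.4, 0.6, 3.4]
grip_width: 0.021
```

Call:
carry_out([
  [0,0,1,0,2],
  [0,0,0,0,2],
])

```text
time_s: 6.7
ee_pos: [506.8, -211.8, -5.2]
ee_rot: [0.996, -0.084, 0.0, 0.0]
ft_force: [-3.0, 1.5, 9.6]
grip_width: 0.023
```

Board contact is at TCP z=-5.2 and the rail top is at 17.3, so the rail is 22.5 mm high. Tip height is therefore TCP z + ~10. I'll redo the rail grasp at TCP z≈-2.6.

Call:
carry_out([
  [0,0,-30,0,34],
  [0,0,-30,0,34],
  [0,-46.5,0,0,34],
  [0,0,0,0,34],
  [0,0,20,0,34],
  [0,0,20,0,34],
  [0,0,10,0,34],
  [0,0,6,0,34],
  [0,0,0,0,34],
])

```text
time_s: 7.6
ee_pos: [514.0, -165.7, -3.3]
ee_rot: [0.996, -0.084, -0.001, -0.0]
ft_force: [-0.1, -0.8, -0.3]
grip_width: 0.4
```

Call:
carry_out([
  [0,0,0,0,8],
  [0,0,0,0,8],
  [0,0,0,0,8],
  [0,0,0,0,8],
  [0,0,0,0,8],
  [0,0,0,0,8],
], newtons=45)

```text
time_s: 8.2
ee_pos: [515.1, -165.9, -1.9]
ee_rot: [0.996, -0.084, 0.001, -0.0]
ft_force: [0.5, 0.6, 5.4]
grip_width: 0.179
```

```bash
python3 - <<'E'
from fit import *
pose()
for n in('top','side'):
    s=snap(n)
    hsv=cv2.cvtColor(s['frame'],cv2.COLOR_RGB2HSV)
    m=((hsv[...,0]>18)&(hsv[...,0]<33)&(hsv[...,1]>110)&(hsv[...,2]>120)).astype(np.uint8)
    k,l,q,ce=cv2.connectedComponentsWithStats(m)
    for i in range(1,k):
        w=onz(s,[ce[i]],27)[0]
        if q[i,4]>15 and 400<w[0]<700 and abs(w[1])<250: print(n,q[i,4],w.round(1))
E
```

```text
t 8.2 pos [ 515.1 -165.9   -1.9] psi -0.168 q1,q7 [ 0.267 -1.456] F [0.51 0.64 5.43] T [ 0.204 -0.093 -0.23 ] g 15.2
top 102 [499.   68.9  27. ]
top 89 [453.2 144.1  27. ]
side 57 [446.1 133.2  27. ]
side 67 [498.6  70.2  27. ]
side 65 [ 567.2 -168.7   27. ]
side 78 [ 460.7 -150.7   27. ]
```

```bash
cat > ring.py <<'E'
from fit import *
def cyl(p,R=29,h=16):
    a=np.linspace(0,2*np.pi,40); c=np.c_[p[0]+R*np.cos(a),p[1]+R*np.sin(a)]
    return np.vstack([np.c_[c,np.full(40,z)] for z in(p[2],p[2]-h)])
def model(s,p):
    q=hull_img(s,cyl(p)); k=hull_img(s,cyl([p[0],p[1],p[2]+23],13,23)); return np.maximum(q,k)
if __name__=='__main__':
    V={}
    for n in('top','side'):
        s=load(n); hsv=cv2.cvtColor(s['frame'],cv2.COLOR_RGB2HSV); f=s['frame'].astype(float)
        c=proj(s,[[636,105,130]])[0]; W=np.zeros((420,560),bool); x,y=c.astype(int); W[y-17:y+17,x-20:x+20]=1
        # soft greyness: low saturation & bright
        v=(f.max(2)-f.min(2))/f.max(2).clip(1); m=((v<0.22)&(f.mean(2)>95)&W).astype(np.uint8)
        k,l,st,_=cv2.connectedComponentsWithStats(m); m=(l==1+st[1:,4].argmax()); V[n]=(s,m.astype(np.float32)); 
        o=s['frame'].copy(); o[m]=(255,0,0); save(np.hstack([s['frame'][y-25:y+25,x-30:x+30],o[y-25:y+25,x-30:x+30]]),f'r_{n}.png',None,5)
    def run(vs,p0,fixz=None):
        def cost(p):
            p=p if fixz is None else [*p[:2],fixz]
            return sum(np.abs(model(s,p)-m).sum()/m.sum() for s,m in vs)
        p0=np.array(p0); n=len(p0)
        return minimize(cost,p0,method='Nelder-Mead',options=dict(initial_simplex=np.vstack([p0,p0+4*np.eye(n)]),xatol=.02,fatol=1e-4))
    for z in(121,124,127):
        for n in V: o=run([V[n]],[636,105.],z); print(z,n,o.x.round(1),round(o.fun,3))
    o=run(list(V.values()),[636,105.,124]); print('both',o.x.round(1),o.fun)
    a=cv2.imread('pics/r_top.png');b=cv2.imread('pics/r_side.png'); cv2.imwrite('pics/r.png',np.vstack([a,b]))
E
python3 ring.py
```

```text
121 top [640.  108.5] 0.143
121 side [637.  108.3] 16.214
124 top [639.1 108. ] 0.143
124 side [644.  109.3] 16.232
127 top [638.2 107.9] 0.143
127 side [634.1 121. ] 16.196
both [640.4 109.5 123.2] 16.45005989074707
```

View pics/r.png

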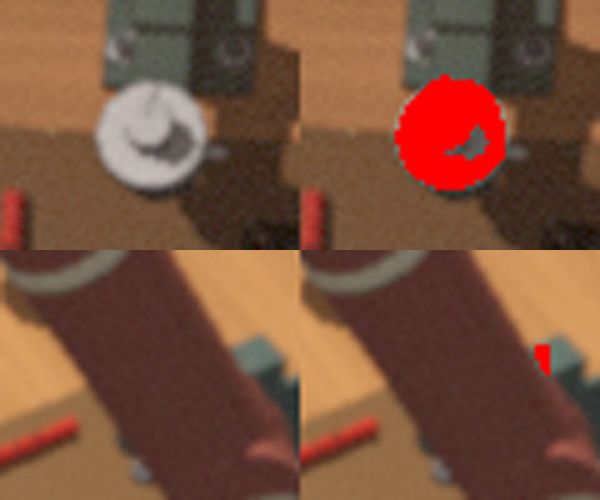

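The top view masks the ring well; the arm blocks the side view here. I'm sliding to the estimated spot and will check once the arm is clear.

Call:
carry_out([
  [0,0,-0.8,0,8],
  [1.5,-4,0,0,8],
  [2.2,-6.3,0,0,8],
  [2.2,-6.3,0,0,8],
  [2.2,-6.3,0,0,8],
  [2.2,-6.3,0,0,8],
  [2.2,-6.3,0,0,8],
  [2.2,-6.3,0,0,8],
  [2.2,-6.3,0,0,8],
  [1.9,-5.1,0,0,8],
])

```text
time_s: 9.3
ee_pos: [542.0, -115.6, -1.9]
ee_rot: [0.997, -0.083, -0.0, -0.0]
ft_force: [-2.5, -3.3, 2.2]
grip_width: 0.174
```

Call:
carry_out([
  [0,0,0,0,8],
  [0,0,0,0,8],
])

```text
time_s: 9.5
ee_pos: [542.7, -114.3, -1.9]
ee_rot: [0.997, -0.083, 0.001, -0.001]
ft_force: [0.9, 0.5, 0.5]
grip_width: 0.175
```

```bash
python3 - <<'E'
from fit import *
pose(); s=snap('top'); b=snap('side')
save(s['frame'],'t6.png',(170,90,300,230),3); save(b['frame'],'s6.png',(240,120,370,260),3)
a=cv2.imread('pics/s6.png');c=cv2.imread('pics/t6.png');cv2.imwrite('pics/c6.png',np.hstack([a,c]))
E
```

```text
t 9.5 pos [ 542.7 -114.3   -1.9] psi -0.1662 q1,q7 [ 0.158 -1.534] F [0.92 0.5  0.54] T [ 0.101 -0.026  0.063] g 14.9
```

View pics/c6.png

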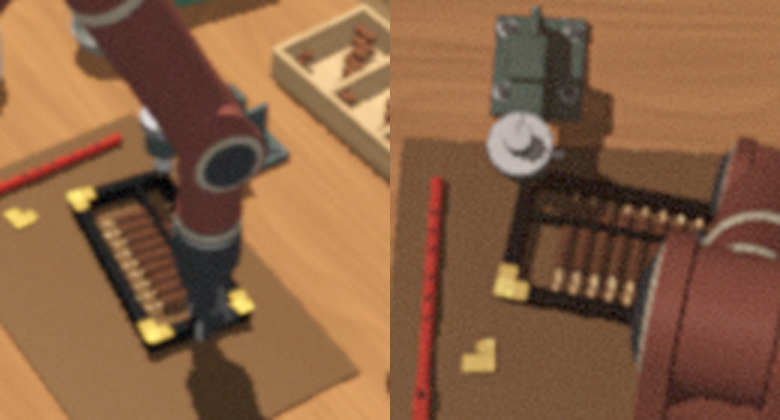

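Call:
carry_out([
  [0,0,0,0,34],
  [0,0,0,0,34],
  [0,0,0,0,34],
  [0,0,-15,0,34],
  [0,0,-45,0,34],
  [0,0,-45,0,34],
  [0,0,-45,0,34],
  [-10,45,0,0,34],
  [-10,45,0,0,34],
  [-10,45,0,0,34],
])

```text
time_s: 10.6
ee_pos: [489.2, -246.1, 149.0]
ee_rot: [0.997, -0.084, 0.001, 0.0]
ft_force: [-0.1, -0.0, -0.4]
grip_width: 0.391
```

Call:
carry_out([
  [-10,45,0,0,34],
  [-10,45,0,0,34],
  [-10,45,0,0,34],
  [-10,45,0,0,34],
  [-10,45,0,0,34],
  [0,0,0,0,34],
])

```text
time_s: 11.2
ee_pos: [395.8, -467.3, 148.2]
ee_rot: [0.996, -0.091, -0.002, 0.004]
ft_force: [0.3, -0.2, 0.1]
grip_width: 0.399
```

```bash
python3 - <<'E'
from fit import *
from ring import cyl
pose()
P={}
for n in('top','side'):
    acc=[r.snapshot(n) for _ in range(6)]
    s=acc[0]; s['frame']=np.mean([a['frame'] for a in acc],0).round().astype(np.uint8); D=np.array([a['depth'] for a in acc]); s['depth']=np.median(D,0); np.savez(f'last_{n}.npz',**s); P[n]=s
    c=proj(s,[[636,105,130]])[0].astype(int); x,y=c
    f=s['frame'].astype(float); v=(f.max(2)-f.min(2))/f.max(2).clip(1)
    m=((v<0.22)&(f.mean(2)>95)); W=np.zeros_like(m); W[y-15:y+12,x-14:x+14]=1; m&=W
    k,l,st,ce=cv2.connectedComponentsWithStats(m.astype(np.uint8)); i=1+st[1:,4].argmax(); q=l==i
    print(n,'comp',st[i],ce[i].round(2)); hl=cv2.convexHull(cv2.findNonZero(q.astype(np.uint8))); print(' ell',cv2.fitEllipse(hl))
    for z in(122,125): print('  expect ell',z,cv2.fitEllipse(np.float32(proj(s,cyl([636,105,z])[:40]))))
    C=cloud(s); t=q&(C[...,2]>136); u=np.argwhere(t)[:,::-1].mean(0); print('  knobtop',t.sum(),u.round(1),np.median(C[t],0).round(1),onz(s,[u],147).round(1),' ringz',np.median(C[q&~t][:,2]).round(1))
a=P['top'];b=P['side']
save(a['frame'],'a.png',(190,110,330,220),2.78);save(b['frame'],'b.png',(250,130,350,210),3.89)
a=cv2.imread('pics/a.png');c=cv2.imread('pics/b.png');h=min(len(a),len(c));cv2.imwrite('pics/c7.png',np.hstack([a[:h],c[:h]]))
V=[]
for n in('top','side'):
    s=P[n]; m=smask(s,[560,0]); V.append((s,fill(m)))
for v in([V[0]],[V[1]],V): print(fit(v,box,[560,0,-.167],[6,6,.03]))
E
```

```text
t 11.2 pos [ 395.8 -467.3  148.2] psi -0.182 q1,q7 [ 0.808 -0.908] F [ 0.34 -0.17  0.11] T [-0.029 -0.002 -0.016] g 34.1
top comp [202 126  22  22 348] [212.51 137.01]
 ell ((212.8118133544922, 137.33148193359375), (21.22054100036621, 22.42287826538086), 9.528464317321777)
  expect ell 122 ((213.59352111816406, 137.80801391601562), (20.46634292602539, 21.29513931274414), 78.63690185546875)
  expect ell 125 ((213.4887237548828, 137.4929962158203), (20.505725860595703, 21.338666915893555), 78.64361572265625)
  knobtop 76 [212.4 135.6] [634.5 106.6 145.2] [[634.6 105.8 147. ]]  ringz 122.4
side comp [287 151  22  14 164] [297.6  157.31]
 ell ((298.3168640136719, 157.304931640625), (13.100290298461914, 20.98661231994629), 98.68640899658203)
  expect ell 122 ((295.0223083496094, 158.3161163330078), (11.164521217346191, 16.208436965942383), 91.6010513305664)
  expect ell 125 ((295.04248046875, 157.70217895507812), (11.165606498718262, 16.228654861450195), 91.5984878540039)
  knobtop 39 [294.5 154.3] [633.8 103.6 143.6] [[630.5 101.3 147. ]]  ringz 120.7
(array([ 5.56745032e+02, -2.42464378e+00, -1.45808825e-01]), np.float64(3.015625))
(array([ 5.56557385e+02,  3.05060824e+00, -1.60275166e-01]), np.float64(1.1302986145019531))
(array([ 5.55764888e+02,  5.02354558e-01, -1.73285180e-01]), np.float64(4.163256645202637))
```

View pics/c7.png

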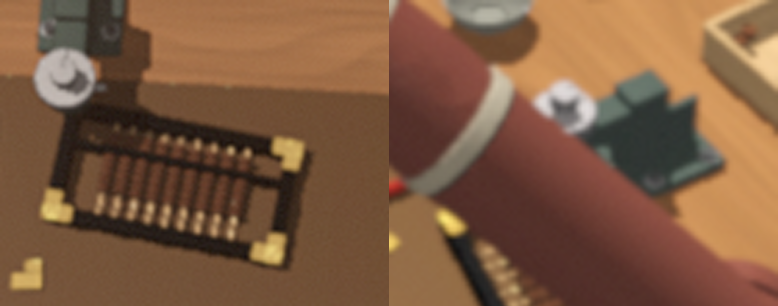

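```bash
cat > caps.py <<'E'
from fit import *
def caps(s,c,t,zt=27.5):
    """cap centroid pixels near expected places -> world at top plane"""
    hsv=cv2.cvtColor(s['frame'],cv2.COLOR_RGB2HSV)
    m=((hsv[...,0]>18)&(hsv[...,0]<33)&(hsv[...,1]>110)&(hsv[...,2]>110)).astype(np.uint8)
    k,l,q,ce=cv2.connectedComponentsWithStats(m); R=np.array([[np.cos(t),-np.sin(t)],[np.sin(t),np.cos(t)]]); out={}
    for nm,o in {'NL':(-54,114),'NR':(-54,-114),'FR':(54,-114)}.items():
        e=np.array(c)+R@o
        best=[(np.linalg.norm(onz(s,[ce[i]],zt)[0,:2]-e),i) for i in range(1,k) if q[i,4]>25]
        d,i=min(best) if best else (99,0)
        if d<25: out[nm]=onz(s,[ce[i]],zt)[0,:2]
    return out
E
python3 - <<'E'
from caps import *
s=load('top'); s0=dict(s); s0['frame']=cv2.imread('pics/t0.png')[:,:,::-1].copy()
b=load('side'); b0=dict(b); b0['frame']=cv2.imread('pics/s0.png')[:,:,::-1].copy()
A=caps(s0,[533,-50],-.168); B=caps(s,[560,1],-.168)
for d in(A,B): print({k:v.round(1) for k,v in d.items()})
ks=[k for k in A if k in B]; a=np.array([A[k] for k in ks]); bb=np.array([B[k] for k in ks])
M=cv2.estimateAffinePartial2D(a,bb)[0]; dth=np.arctan2(M[1,0],M[0,0]); 
# rigid
ca,cb=a.mean(0),bb.mean(0); dth=np.arctan2(*(lambda H:(H[0,1]-H[1,0],H[0,0]+H[1,1]))((a-ca).T@(bb-cb)))
R=lambda t:np.array([[np.cos(t),-np.sin(t)],[np.sin(t),np.cos(t)]])
for p in([533.3,-51.8,-.172],):
    c=cb+R(dth)@(np.array(p[:2])-ca); t=p[2]+dth; print('now',c.round(1),t.round(4),'corner',(c+R(t)@[57,117]).round(1))
# board edges in top by line fit: brown hardboard vs wood
f=s0['frame'].astype(float); C=onz(s0,np.stack(np.meshgrid(np.arange(560),np.arange(420)),-1).reshape(-1,2),5).reshape(420,560,3)
g=cv2.GaussianBlur(f[...,0],(0,0),1.0)
def edge(pts,axis,lo,hi):
    o=[]
    for k in pts:
        L=g[lo:hi,k] if axis==0 else g[k,lo:hi]; d=np.abs(np.diff(L)); i=d.argmax(); 
        w=d[max(0,i-2):i+3]; j=(w*np.arange(max(0,i-2),max(0,i-2)+len(w))).sum()/w.sum()+.5+lo
        o.append((k,j) if axis==0 else (j,k))
    P=onz(s0,o,5)[:,:2]; vx,vy,x0,y0=cv2.fitLine(np.float32(P),cv2.DIST_HUBER,0,.5,.01).ravel(); n=np.array([-vy,vx]); print(' dir',np.arctan2(vy,vx).round(4),'resid',np.abs((P-[x0,y0])@n).mean().round(2)); return np.array([x0,y0]),n
t=-.017; 
for nm,(pts,ax,lo,hi,off) in {'left':(range(200,235,3),1,160,178,130),'right':(range(155,240,4),1,330,350,365),'near':(range(190,330,6),0,235,256,280)}.items():
    p,n=edge(pts,ax,lo,hi); S=np.array([636,105]); print(nm,'dist of (636,105):',abs((S-p)@n).round(1),'want',off)
E
```

```text
{'NL': array([499.4,  70.6]), 'NR': array([ 460.6, -151.8]), 'FR': array([ 564.7, -170.5])}
{'NL': array([525.2, 120.3]), 'NR': array([ 487.3, -102. ]), 'FR': array([ 591.9, -119.2])}
now [559.7  -1.3] -0.1653 corner [635.1 104.7]
 dir 0.0438 resid 7.34
left dist of (636,105): 142.1 want 130
 dir -0.0074 resid 0.71
right dist of (636,105): 362.7 want 365
 dir 1.5541 resid 0.47
near dist of (636,105): 280.2 want 280
```

```bash
python3 - <<'E'
from caps import *
from ring import cyl,model
b=load('side'); b['frame']=cv2.imread('pics/s0.png')[:,:,::-1].copy()
s=load('top'); s['frame']=cv2.imread('pics/t0.png')[:,:,::-1].copy()
# gradient-based: maximise brightness contrast of ring/knob model vs surround in a window
def contrast(s,p):
    g=s['frame'].astype(np.float32); g=g.min(2)  # bright grey -> high min channel
    m=hull_img(s,cyl(p)[:40]); k=hull_img(s,cyl([p[0],p[1],p[2]+23],13,23)); m=np.maximum(m,k)
    d=cv2.dilate((m>0).astype(np.uint8),np.ones((5,5)))-m; d=np.clip(d,0,1)
    return (g*m).sum()/m.sum()-(g*d).sum()/d.sum()
for z in(122,124,126):
  for n,q in(('top',s),('side',b)):
    X=[(contrast(q,[x,y,z]),x,y) for x in np.arange(626,648,1.) for y in np.arange(95,116,1.)]
    v,x,y=max(X); o=minimize(lambda p:-contrast(q,[*p,z]),[x,y],method='Nelder-Mead'); print(z,n,o.x.round(1),-o.fun.round(1))
A=caps(b,[533,-48],-.168); print({k:v.round(1) for k,v in A.items()})
S=caps(s,[533,-50],-.168); print('side-top caps',{k:(A[k]-S[k]).round(1) for k in A if k in S})
m=smask(b,[533,-48]); print(fit([(b,fill(m))],box,[533,-48,-.168],[5,5,.03]))
E
```

```text
122 top [637.3 106.9] 79.6
122 side [634.9 107.4] 74.2
124 top [636.  106.8] 79.8
124 side [633.8 106. ] 74.2
126 top [635.3 106.4] 80.1
126 side [632.5 104.1] 74.5
{'NL': array([499.1,  71.6]), 'NR': array([ 459.9, -150.1]), 'FR': array([ 563.5, -168.6])}
side-top caps {'NL': array([-0.3,  1. ]), 'NR': array([-0.7,  1.7]), 'FR': array([-1.2,  1.9])}
(array([ 5.33349324e+02, -4.72555740e+01, -1.69162887e-01]), np.float64(0.036426711827516556))
```

Both cameras agree that the corner is within about 1–1.5 mm of the spindle axis, which is good enough. On to the knob.

```bash
python3 - <<'E'
from h import *
st,psi=pose(); d=np.array([635.2,106.2])-st['ee_pos'][:2]; print(tool(d,psi).round(1))
E
```

```text
t 11.8 pos [ 403.2 -457.8  148.3] psi -0.1669 q1,q7 [ 0.798 -0.908] F [-0.1  -0.57 -0.93] T [-0.019  0.073  0.044] g 34.1
[ 135.1 -594.7]
```

Call:
carry_out([
  [0,0,-45,0,1],
  [10.4,-45.7,0,0,1],
  [10.4,-45.7,0,0,1],
  [10.4,-45.7,0,0,1],
  [10.4,-45.7,0,0,1],
  [10.4,-45.7,0,0,1],
  [10.4,-45.7,0,0,1],
  [10.4,-45.7,0,0,1],
  [10.4,-45.7,0,0,1],
  [10.4,-45.7,0,0,1],
])

```text
time_s: 12.8
ee_pos: [564.4, -66.4, 193.5]
ee_rot: [0.996, -0.084, 0.0, 0.0]
ft_force: [1.0, -0.1, -0.3]
grip_width: 0.011
```

Call:
carry_out([
  [10.4,-45.7,0,0,1],
  [10.4,-45.7,0,0,1],
  [10.4,-45.7,0,0,1],
  [0,0,0,-8.5,1],
  [0,0,0,-8.5,1],
  [0,0,0,-8.5,1],
  [0,0,0,-8.5,1],
  [0,0,0,-8.5,1],
  [0,0,0,-8.5,1],
  [0,0,0,-8.5,1],
])

```text
time_s: 13.8
ee_pos: [617.4, 61.6, 193.2]
ee_rot: [0.905, 0.424, -0.0, 0.0]
ft_force: [-0.7, 0.3, 0.4]
grip_width: 0.009
```

Call:
carry_out([
  [0,0,0,-8.5,1],
  [0,0,0,-8.5,1],
  [0,0,0,-8.5,1],
  [0,0,0,-8.5,1],
  [0,0,0,-8.5,1],
  [0,0,0,-8.5,1],
  [0,0,0,-8.5,1],
  [0,0,0,-8.5,1],
  [0,0,0,-8.5,1],
  [0,0,0,-8.5,1],
])

```text
time_s: 14.8
ee_pos: [617.5, 61.4, 193.2]
ee_rot: [0.381, 0.925, -0.0, 0.0]
ft_force: [0.6, 0.5, 0.4]
grip_width: 0.015
```

Call:
carry_out([
  [0,0,0,-8.5,1],
  [0,0,0,-8.5,1],
  [0,0,0,-8.5,1],
  [0,0,0,-8.5,1],
  [0,0,0,-8.5,1],
  [0,0,0,-8.5,1],
  [0,0,0,-8.5,1],
  [0,0,0,-8.5,1],
  [0,0,0,-8.5,1],
  [0,0,0,-8.5,1],
])

```text
time_s: 15.8
ee_pos: [617.6, 61.2, 193.1]
ee_rot: [-0.344, 0.939, -0.0, -0.0]
ft_force: [0.9, 0.2, -0.4]
grip_width: 0.013
```

Call:
carry_out([
  [0,0,0,-4,1],
  [0,0,0,0,1],
  [0,0,0,0,1],
])

```text
time_s: 16.1
ee_pos: [617.5, 61.5, 193.1]
ee_rot: [-0.373, 0.928, -0.0, -0.0]
ft_force: [0.7, -0.4, -0.1]
grip_width: 0.009
```

```bash
python3 - <<'E'
from h import *
st,psi=pose(); d=np.array([635.2,106.2])-st['ee_pos'][:2]; print(tool(d,psi).round(1))
E
```

```text
t 16.1 pos [617.5  61.5 193.1] psi 3.9056 q1,q7 [0.423 1.575] F [ 0.67 -0.37 -0.11] T [-0.073 -0.052  0.096] g 0.8
[-43.7  20.1]
```

Call:
carry_out([
  [-22,10,0,0,1],
  [-21.7,10.1,0,0,1],
  [0,0,0,-8.5,1],
  [0,0,0,-8.5,1],
  [0,0,0,-8.5,1],
  [0,0,0,-8.5,1],
  [0,0,20,0,1],
  [0,0,16,0,1],
  [0,0,0,0,1],
])

```text
time_s: 17.0
ee_pos: [633.8, 105.0, 154.2]
ee_rot: [-0.628, 0.778, 0.0, -0.003]
ft_force: [0.3, -0.7, -0.9]
grip_width: 0.012
```

```bash
python3 - <<'E'
from h import *
st,psi=pose(); d=np.array([635.2,106.2])-st['ee_pos'][:2]; print(tool(d,psi).round(1), st['qpos'].round(2))
E
```

```text
t 17.0 pos [633.8 105.  154.2] psi 4.5 q1,q7 [0.361 2.031] F [ 0.27 -0.73 -0.85] T [-0.038 -0.034  0.024] g 1.0
[-1.5 -1.1] [ 0.36  0.93 -1.16  1.5   0.87  1.29  2.03]
```

Call:
carry_out([
  [0,0,8,0,1],
  [0,0,6,0,1],
  [0,0,1,0,1],
  [0,0,0,0,1],
])

```text
time_s: 17.4
ee_pos: [635.1, 106.5, 142.3]
ee_rot: [-0.629, 0.778, -0.0, 0.0]
ft_force: [0.5, 0.2, 0.3]
grip_width: 0.011
```

Call:
carry_out([
  [0,0,1,0,1],
  [0,0,1,0,1],
  [0,0,0,0,1],
])

```text
time_s: 17.7
ee_pos: [635.1, 106.4, 140.3]
ee_rot: [-0.628, 0.778, -0.0, 0.0]
ft_force: [0.1, -0.1, 0.6]
grip_width: 0.013
```

Call:
carry_out([
  [0,0,1,0,1],
  [0,0,1,0,1],
  [0,0,0,0,1],
])

```text
time_s: 18.0
ee_pos: [635.0, 106.3, 138.0]
ee_rot: [-0.629, 0.778, 0.0, -0.0]
ft_force: [-0.4, -0.7, 0.6]
grip_width: 0.017
```

Call:
carry_out([
  [0,0,1,0,1],
  [0,0,1,0,1],
  [0,0,0,0,1],
])

```text
time_s: 18.3
ee_pos: [635.0, 106.4, 136.0]
ee_rot: [-0.629, 0.778, 0.0, -0.0]
ft_force: [0.2, 0.4, 0.2]
grip_width: 0.005
```

Call:
carry_out([
  [0,0,1,0,1],
  [0,0,0,0,1],
])

```text
time_s: 18.5
ee_pos: [635.1, 106.6, 135.4]
ee_rot: [-0.629, 0.778, 0.0, 0.0]
ft_force: [0.5, -0.2, 1.4]
grip_width: 0.013
```

Call:
carry_out([
  [0,0,1,0,1],
  [0,0,0,0,1],
])

```text
time_s: 18.7
ee_pos: [635.2, 106.6, 135.3]
ee_rot: [-0.628, 0.778, -0.0, 0.0]
ft_force: [-0.9, -0.7, 4.4]
grip_width: 0.012
```

Knob top is at TCP z=135.35, as expected. I'll back up, open, and descend so the tips end 14 mm below the knob top, which leaves 9 mm above the ring.

Call:
carry_out([
  [0,0,-15,0,46],
  [0,0,0,0,46],
  [0,0,0,0,46],
  [0,0,0,0,46],
  [0,0,0,0,46],
  [0,0,0,0,46],
  [0,0,10,0,46],
  [0,0,10,0,46],
  [0,0,7.5,0,46],
  [0,0,0,0,46],
])

```text
time_s: 19.7
ee_pos: [634.2, 105.7, 119.6]
ee_rot: [-0.629, 0.778, 0.001, -0.002]
ft_force: [0.1, -1.1, -0.6]
grip_width: 0.538
```

Call:
carry_out([
  [0,0,0,0,32],
  [0,0,0,0,28],
  [0,0,0,0,26],
  [0,0,0,0,22],
  [0,0,0,0,20],
], newtons=25)

```text
time_s: 20.2
ee_pos: [635.8, 106.6, 122.5]
ee_rot: [-0.628, 0.778, -0.0, 0.001]
ft_force: [0.0, 0.1, 1.1]
grip_width: 0.287
```

```bash
cat > avg.py <<'E'
from h import *
def avg(n=6):
    F=[];T=[];J=[]
    for _ in range(n):
        r.snapshot('side'); st=r.read_state(); F.append(st['ft_force']);T.append(st['ft_torque']);J.append(st['joint_torque'][6])
    st,psi=pose(); F,T=np.array(F),np.array(T)
    print('avg F',F.mean(0).round(2),'T',T.mean(0).round(4),'sd',T.std(0).round(3),'j7',np.mean(J).round(4),np.std(J).round(4),'Ftool',tool(F.mean(0),psi).round(2))
avg()
E
python3 avg.py
```

```text
t 20.5 pos [635.8 106.6 122.4] psi 4.5006 q1,q7 [0.355 2.003] F [ 3.76 -0.67  3.03] T [-0.011 -0.494 -0.026] g 24.5
avg F [ 2.01 -0.27  2.56] T [-0.0292 -0.4276 -0.0047] sd [0.034 0.056 0.028] j7 -0.0057 0.0007 Ftool [-0.16 -2.02]
```

Gripped on the knob. The joint-7 torque reading has very low noise, so it is a good feel gauge. I'm centring slightly and turning clockwise in small batches.

Call:
carry_out([
  [0,-0.5,0,0,20],
  [0,0,0,4,20],
  [0,0,0,8,20],
  [0,0,0,8,20],
  [0,0,0,0,20],
])

```text
time_s: 21.0
ee_pos: [635.2, 106.8, 122.4]
ee_rot: [-0.484, 0.875, 0.0, -0.0]
ft_force: [-0.7, 0.1, 5.1]
grip_width: 0.286
```

```bash
python3 avg.py
```

```text
t 21.3 pos [635.2 106.8 122.4] psi 4.1549 q1,q7 [0.333 1.694] F [-0.12  0.02  5.78] T [-0.011  0.003 -0.054] g 24.5
avg F [-0.33 -0.34  5.97] T [-0.0492  0.0137 -0.0622] sd [0.031 0.028 0.028] j7 0.0561 0.0395 Ftool [0.46 0.1 ]
```

Call:
carry_out([
  [0,0,0,5,20],
  [0,0,0,5,20],
  [0,0,0,5,20],
  [0,0,0,5,20],
  [0,0,0,5,20],
])

```text
time_s: 21.8
ee_pos: [634.7, 107.4, 122.4]
ee_rot: [-0.283, 0.959, 0.001, -0.0]
ft_force: [0.5, 1.1, 6.6]
grip_width: 0.291
```

```bash
cat > q.py <<'E'
from h import *
st,psi=pose(); print('j7',st['joint_torque'][6].round(4),'v7',st['qvel'][6].round(3),'q',st['qpos'].round(2))
import sys
for _ in range(3):
    r.snapshot('side'); st=r.read_state(); print('  j7',st['joint_torque'][6].round(4),'v7',st['qvel'][6].round(3),'Tz',st['ft_torque'][2].round(3),'q7',st['qpos'][6].round(4))
E
python3 q.py
```

```text
t 21.8 pos [634.7 107.4 122.4] psi 3.7162 q1,q7 [0.299 1.306] F [0.45 1.09 6.56] T [0.054 0.216 0.072] g 24.8
j7 0.4151 v7 -0.758 q [ 0.3   0.89 -0.97  1.54  0.79  1.14  1.31]
  j7 -0.1805 v7 0.13 Tz -0.023 q7 1.3036
  j7 -0.1304 v7 0.038 Tz -0.1 q7 1.3076
  j7 0.0361 v7 0.008 Tz -0.094 q7 1.3085
```

Call:
carry_out([
  [0,0,0,2,20],
  [0,0,0,1,20],
  [0,0,0,0.7,20],
  [0,0,0,0.7,20],
])

```text
time_s: 22.35
ee_pos: [634.6, 107.5, 122.3]
ee_rot: [-0.248, 0.969, 0.001, -0.001]
ft_force: [-1.3, 0.0, 6.8]
grip_width: 0.284
```

```bash
cat > m.py <<'E'
from h import *
T=[];J=[];F=[]
for i in range(5):
    st=r.read_state(); T.append(st['ft_torque'][2]);J.append(st['joint_torque'][6]);F.append(st['ft_force']); 
    if i<4: r.snapshot('side')
pose(); print('Tz',np.round(T,3),'mean',np.mean(T).round(4),'j7',np.round(J,3),'F',np.mean(F,0).round(1))
E
python3 m.py
```

```text
t 22.55 pos [634.6 107.5 122.3] psi 3.6429 q1,q7 [0.293 1.242] F [-1.52  0.08  6.18] T [0.055 0.182 0.035] g 24.3
Tz [0.125 0.023 0.011 0.054 0.035] mean 0.0498 j7 [-0.011 -0.068 -0.055 -0.032 -0.027] F [-1.1  0.3  6.2]
```

```bash
cat > q.py <<'E'
from h import *
o=[]
for i in range(2):
    st=r.read_state(); q=st['ee_rot']
    o.append([st['time_s'],np.degrees(2*np.arctan2(q[1],q[0]))%360,st['ft_torque'][2],st['joint_torque'][6],st['qvel'][6]])
    if i<1: r.snapshot('side')
for x in o: print('t %.2f psi %.2f Tz %.3f j7 %.3f v7 %.3f'%tuple(x))
E
echo
```

Call:
carry_out([
  [0,0,0,1,20],
  [0,0,0,1,20],
])

```text
time_s: 22.75
ee_pos: [634.6, 107.5, 122.4]
ee_rot: [-0.231, 0.973, 0.001, -0.001]
ft_force: [-0.7, 0.6, 6.6]
grip_width: 0.291
```

```bash
python3 q.py
```

```text
t 22.75 psi 206.70 Tz 0.079 j7 0.021 v7 -0.149
t 22.80 psi 206.67 Tz -0.013 j7 -0.072 v7 0.023
```

Call:
carry_out([
  [0,0,0,1,20],
  [0,0,0,1,20],
])

```text
time_s: 23.0
ee_pos: [634.5, 107.6, 122.4]
ee_rot: [-0.214, 0.977, 0.001, -0.001]
ft_force: [-2.3, 0.3, 6.2]
grip_width: 0.289
```

```bash
python3 q.py
```

```text
t 23.00 psi 204.70 Tz 0.091 j7 0.020 v7 -0.153
t 23.05 psi 204.67 Tz 0.042 j7 -0.072 v7 0.024
```

Call:
carry_out([
  [0,0,0,1,20],
  [0,0,0,1,20],
])

```text
time_s: 23.25
ee_pos: [634.5, 107.7, 122.4]
ee_rot: [-0.197, 0.98, 0.001, -0.001]
ft_force: [-1.4, 0.7, 6.8]
grip_width: 0.29
```

```bash
python3 q.py
```

```text
t 23.25 psi 202.70 Tz 0.090 j7 0.020 v7 -0.149
t 23.30 psi 202.67 Tz 0.032 j7 -0.072 v7 0.024
```

The creep test is repeatable: j7 = 0.020, Tz ≈ 0.087 N m, i.e. the free drag. I'm continuing in 9° cycles, each ending in the same creep test.

Call:
carry_out([
  [0,0,0,7,20],
  [0,0,0,0,20],
  [0,0,0,0,20],
  [0,0,0,1,20],
  [0,0,0,1,20],
])

```text
time_s: 23.8
ee_pos: [634.4, 107.9, 122.3]
ee_rot: [-0.12, 0.993, 0.001, -0.001]
ft_force: [-1.8, 1.2, 6.9]
grip_width: 0.289
```

```bash
python3 q.py
```

```text
t 23.80 psi 193.73 Tz 0.083 j7 0.019 v7 -0.149
t 23.85 psi 193.70 Tz -0.010 j7 -0.072 v7 0.024
```

Call:
carry_out([
  [0,0,0,7,20],
  [0,0,0,0,20],
  [0,0,0,0,20],
  [0,0,0,1,20],
  [0,0,0,1,20],
])

```text
time_s: 24.35
ee_pos: [634.4, 108.3, 122.4]
ee_rot: [-0.041, 0.999, 0.001, -0.001]
ft_force: [-2.8, 1.1, 6.7]
grip_width: 0.288
```

```bash
python3 q.py
```

```text
t 24.35 psi 184.75 Tz 0.147 j7 0.018 v7 -0.149
t 24.40 psi 184.72 Tz 0.044 j7 -0.072 v7 0.023
```

Call:
carry_out([
  [0,0,0,1,20],
  [0,0,0,1,20],
])

```text
time_s: 24.6
ee_pos: [634.3, 108.3, 122.3]
ee_rot: [-0.024, 1.0, 0.001, -0.001]
ft_force: [-1.3, 2.4, 6.9]
grip_width: 0.291
```

```bash
python3 q.py
```

```text
t 24.60 psi 182.76 Tz 0.043 j7 0.018 v7 -0.148
t 24.65 psi 182.72 Tz 0.030 j7 -0.072 v7 0.023
```

Call:
carry_out([
  [0,0,0,1,20],
  [0,0,0,1,20],
])

```text
time_s: 24.85
ee_pos: [634.3, 108.4, 122.3]
ee_rot: [-0.007, 1.0, 0.001, -0.001]
ft_force: [-2.0, 0.8, 6.3]
grip_width: 0.294
```

```bash
python3 q.py
```

```text
t 24.85 psi 180.76 Tz 0.109 j7 0.018 v7 -0.149
t 24.90 psi 180.72 Tz 0.046 j7 -0.072 v7 0.023
```

Call:
carry_out([
  [0,0,0,1,20],
  [0,0,0,1,20],
])

```text
time_s: 25.1
ee_pos: [634.4, 108.4, 122.4]
ee_rot: [0.011, 1.0, 0.001, -0.001]
ft_force: [-2.7, 2.0, 6.3]
grip_width: 0.293
```

```bash
python3 q.py
```

```text
t 25.10 psi 178.76 Tz 0.089 j7 0.018 v7 -0.148
t 25.15 psi 178.73 Tz 0.027 j7 -0.072 v7 0.023
```

```bash
cat > q1.py <<'E'
from h import *
st=r.read_state(); q=st['ee_rot']
print('t %.2f psi %.2f Tz %.3f j7 %.3f v7 %.3f q3 %.2f q7 %.2f Fz %.1f'%(st['time_s'],np.degrees(2*np.arctan2(q[1],q[0]))%360,st['ft_torque'][2],st['joint_torque'][6],st['qvel'][6],st['qpos'][2],st['qpos'][6],st['ft_force'][2]))
E
echo
```

Call:
carry_out([
  [0,0,0,2,20],
  [0,0,0,2,20],
])

```text
time_s: 25.35
ee_pos: [634.3, 108.6, 122.3]
ee_rot: [0.046, 0.999, 0.001, -0.001]
ft_force: [-2.0, 0.6, 7.4]
grip_width: 0.29
```

```bash
python3 q1.py
```

```text
t 25.35 psi 174.72 Tz 0.111 j7 0.115 v7 -0.296 q3 -0.82 q7 0.73 Fz 7.4
```

Call:
carry_out([
  [0,0,0,2,20],
  [0,0,0,2,20],
])

```text
time_s: 25.55
ee_pos: [634.4, 108.7, 122.4]
ee_rot: [0.081, 0.997, 0.001, -0.001]
ft_force: [-2.0, 1.7, 6.5]
grip_width: 0.292
```

```bash
python3 q1.py
```

```text
t 25.55 psi 170.73 Tz 0.098 j7 0.112 v7 -0.294 q3 -0.80 q7 0.67 Fz 6.5
```

Call:
carry_out([
  [0,0,0,2,20],
  [0,0,0,2,20],
])

```text
time_s: 25.75
ee_pos: [634.4, 108.8, 122.4]
ee_rot: [0.116, 0.993, 0.002, -0.001]
ft_force: [-1.6, 2.2, 5.9]
grip_width: 0.292
```

```bash
python3 q1.py
```

```text
t 25.75 psi 166.73 Tz 0.061 j7 0.111 v7 -0.294 q3 -0.78 q7 0.61 Fz 5.9
```

Call:
carry_out([
  [0,0,0,2,20],
  [0,0,0,2,20],
])

```text
time_s: 25.95
ee_pos: [634.4, 109.0, 122.3]
ee_rot: [0.15, 0.989, 0.002, -0.001]
ft_force: [-1.4, 0.8, 5.3]
grip_width: 0.291
```

```bash
python3 q1.py
```

```text
t 25.95 psi 162.73 Tz 0.086 j7 0.111 v7 -0.293 q3 -0.77 q7 0.55 Fz 5.3
```

Call:
carry_out([
  [0,0,0,2,20],
  [0,0,0,2,20],
])

```text
time_s: 26.15
ee_pos: [634.5, 109.1, 122.4]
ee_rot: [0.185, 0.983, 0.002, -0.001]
ft_force: [-1.2, 2.7, 5.6]
grip_width: 0.291
```

```bash
python3 q1.py
```

```text
t 26.15 psi 158.73 Tz 0.132 j7 0.110 v7 -0.293 q3 -0.75 q7 0.49 Fz 5.6
```

Call:
carry_out([
  [0,0,0,2,20],
  [0,0,0,2,20],
])

```text
time_s: 26.35
ee_pos: [634.5, 109.2, 122.3]
ee_rot: [0.219, 0.976, 0.002, -0.001]
ft_force: [-1.7, 2.5, 5.8]
grip_width: 0.29
```

```bash
python3 q1.py
```

```text
t 26.35 psi 154.74 Tz 0.065 j7 0.109 v7 -0.291 q3 -0.73 q7 0.43 Fz 5.8
```

Call:
carry_out([
  [0,0,0,2,20],
  [0,0,0,2,20],
])

```text
time_s: 26.55
ee_pos: [634.6, 109.3, 122.4]
ee_rot: [0.253, 0.968, 0.002, -0.001]
ft_force: [-1.3, 2.5, 6.1]
grip_width: 0.293
```

```bash
python3 q1.py
```

```text
t 26.55 psi 150.74 Tz 0.115 j7 0.109 v7 -0.293 q3 -0.71 q7 0.37 Fz 6.1
```

Call:
carry_out([
  [0,0,0,2,20],
  [0,0,0,2,20],
])

```text
time_s: 26.75
ee_pos: [634.6, 109.5, 122.4]
ee_rot: [0.286, 0.958, 0.002, -0.001]
ft_force: [-1.0, 3.6, 5.8]
grip_width: 0.287
```

```bash
python3 q1.py
```

```text
t 26.75 psi 146.74 Tz 0.120 j7 0.108 v7 -0.291 q3 -0.70 q7 0.32 Fz 5.8
```

The knob axis resolves cleanly in robot coordinates to (636.2,108.4). The corner is about 1.1 mm short along the suanpan's y and about 0 in x, which is centred well enough. I'm shifting the tool onto the knob axis to remove the side load, then continuing.

Call:
carry_out([
  [0.3,1,0,0,20],
  [0.3,0.9,0,0,20],
  [0,0,0,2,20],
  [0,0,0,2,20],
])

```text
time_s: 27.15
ee_pos: [634.8, 109.6, 122.3]
ee_rot: [0.32, 0.947, 0.0, -0.001]
ft_force: [-2.1, 2.0, 8.0]
grip_width: 0.292
```

```bash
python3 q1.py
```

```text
t 27.15 psi 142.68 Tz 0.066 j7 0.117 v7 -0.292 q3 -0.68 q7 0.25 Fz 8.0
```

Call:
carry_out([
  [0,0,0,2,20],
])

```text
time_s: 27.25
ee_pos: [634.8, 109.7, 122.3]
ee_rot: [0.336, 0.942, 0.0, -0.001]
ft_force: [-2.5, 0.6, 7.9]
grip_width: 0.286
```

```bash
python3 q1.py
```

```text
t 27.25 psi 140.68 Tz 0.091 j7 0.113 v7 -0.290 q3 -0.67 q7 0.23 Fz 7.9
```

Call:
carry_out([
  [0,0,0,2,20],
])

```text
time_s: 27.35
ee_pos: [634.9, 109.7, 122.4]
ee_rot: [0.353, 0.936, 0.0, -0.001]
ft_force: [-1.7, 0.5, 7.3]
grip_width: 0.289
```

```bash
python3 q1.py
```

```text
t 27.35 psi 138.69 Tz 0.040 j7 0.113 v7 -0.288 q3 -0.66 q7 0.20 Fz 7.3
```

Call:
carry_out([
  [0,0,0,2,20],
])

```text
time_s: 27.45
ee_pos: [634.9, 109.8, 122.3]
ee_rot: [0.369, 0.929, 0.0, -0.001]
ft_force: [-1.4, 0.2, 6.5]
grip_width: 0.29
```

```bash
python3 q1.py
```

```text
t 27.45 psi 136.68 Tz 0.051 j7 0.112 v7 -0.288 q3 -0.65 q7 0.17 Fz 6.5
```

Call:
carry_out([
  [0,0,0,2,20],
  [0,0,0,2,20],
])

```text
time_s: 27.65
ee_pos: [635.0, 109.9, 122.3]
ee_rot: [0.401, 0.916, 0.0, -0.001]
ft_force: [-1.7, 0.6, 7.8]
grip_width: 0.286
```

```bash
python3 q1.py
```

```text
t 27.65 psi 132.69 Tz 0.089 j7 0.112 v7 -0.288 q3 -0.63 q7 0.11 Fz 7.8
```

Call:
carry_out([
  [0,0,0,2,20],
  [0,0,0,2,20],
])

```text
time_s: 27.85
ee_pos: [635.1, 110.0, 122.3]
ee_rot: [0.433, 0.901, 0.001, -0.001]
ft_force: [-2.1, 0.9, 7.2]
grip_width: 0.285
```

```bash
python3 q1.py
```

```text
t 27.85 psi 128.69 Tz 0.060 j7 0.111 v7 -0.287 q3 -0.61 q7 0.05 Fz 7.2
```

Call:
carry_out([
  [0,0,0,2,20],
  [0,0,0,2,20],
])

```text
time_s: 28.05
ee_pos: [635.2, 110.0, 122.4]
ee_rot: [0.464, 0.886, 0.001, -0.001]
ft_force: [-1.8, 1.3, 6.7]
grip_width: 0.285
```

```bash
python3 q1.py
```

```text
t 28.05 psi 124.69 Tz 0.077 j7 0.111 v7 -0.285 q3 -0.60 q7 -0.01 Fz 6.7
```

Call:
carry_out([
  [0,0,0,2,20],
])

```text
time_s: 28.15
ee_pos: [635.2, 110.1, 122.3]
ee_rot: [0.48, 0.878, 0.001, -0.001]
ft_force: [-0.8, 0.7, 8.2]
grip_width: 0.291
```

```bash
python3 q1.py
```

```text
t 28.15 psi 122.69 Tz 0.105 j7 0.109 v7 -0.287 q3 -0.59 q7 -0.04 Fz 8.2
```

Call:
carry_out([
  [0,0,0,2,20],
])

```text
time_s: 28.25
ee_pos: [635.3, 110.1, 122.4]
ee_rot: [0.495, 0.869, 0.001, -0.001]
ft_force: [-1.1, 0.6, 7.5]
grip_width: 0.288
```

```bash
python3 q1.py
```

```text
t 28.25 psi 120.69 Tz 0.092 j7 0.104 v7 -0.287 q3 -0.58 q7 -0.07 Fz 7.5
```

j7 has begun falling (0.111→0.104), which fits first contact near psi≈124°. I'm going on in 2° steps.

Call:
carry_out([
  [0,0,0,2,20],
])

```text
time_s: 28.35
ee_pos: [635.3, 110.1, 122.3]
ee_rot: [0.51, 0.86, 0.001, -0.001]
ft_force: [-1.4, 1.4, 6.5]
grip_width: 0.285
```

```bash
python3 q1.py
```

```text
t 28.35 psi 118.69 Tz 0.116 j7 0.099 v7 -0.286 q3 -0.57 q7 -0.09 Fz 6.5
```

Call:
carry_out([
  [0,0,0,2,20],
])

```text
time_s: 28.45
ee_pos: [635.4, 110.2, 122.4]
ee_rot: [0.525, 0.851, 0.001, -0.001]
ft_force: [-0.9, 0.8, 7.3]
grip_width: 0.291
```

```bash
python3 q1.py
```

```text
t 28.45 psi 116.69 Tz 0.118 j7 0.094 v7 -0.287 q3 -0.56 q7 -0.12 Fz 7.3
```

Call:
carry_out([
  [0,0,0,2,20],
])

```text
time_s: 28.55
ee_pos: [635.5, 110.2, 122.4]
ee_rot: [0.54, 0.842, 0.001, -0.001]
ft_force: [-1.8, 1.6, 7.9]
grip_width: 0.29
```

```bash
python3 q1.py
```

```text
t 28.55 psi 114.70 Tz 0.141 j7 0.089 v7 -0.288 q3 -0.55 q7 -0.15 Fz 7.9
```

Call:
carry_out([
  [0,0,0,2,20],
])

```text
time_s: 28.65
ee_pos: [635.5, 110.2, 122.4]
ee_rot: [0.554, 0.832, 0.001, -0.001]
ft_force: [-1.1, 1.2, 6.3]
grip_width: 0.293
```

```bash
python3 q1.py
```

```text
t 28.65 psi 112.70 Tz 0.081 j7 0.084 v7 -0.285 q3 -0.54 q7 -0.18 Fz 6.3
```

The slope is exactly 0.0025 N m/deg, so contact was at psi≈122.9 and the load is now about 16 N. Another 8.5° gives about 29 N.

Call:
carry_out([
  [0,0,0,2,20],
  [0,0,0,2,20],
  [0,0,0,2,20],
])

```text
time_s: 28.95
ee_pos: [635.7, 110.3, 122.4]
ee_rot: [0.597, 0.802, 0.001, -0.001]
ft_force: [-0.6, 1.4, 6.3]
grip_width: 0.288
```

```bash
python3 q1.py
```

```text
t 28.95 psi 106.70 Tz 0.101 j7 0.070 v7 -0.284 q3 -0.51 q7 -0.27 Fz 6.3
```

Call:
carry_out([
  [0,0,0,2,20],
])

```text
time_s: 29.05
ee_pos: [635.8, 110.3, 122.5]
ee_rot: [0.611, 0.792, 0.001, -0.001]
ft_force: [-1.0, 2.1, 7.0]
grip_width: 0.286
```

```bash
python3 q1.py
```

```text
t 29.05 psi 104.70 Tz 0.106 j7 0.066 v7 -0.286 q3 -0.50 q7 -0.30 Fz 7.0
```

Call:
carry_out([
  [0,0,0,0.5,20],
  [0,0,0,0,20],
  [0,0,0,0,20],
])

```text
time_s: 29.35
ee_pos: [635.8, 110.3, 122.5]
ee_rot: [0.614, 0.789, 0.001, -0.001]
ft_force: [-0.4, 0.6, 6.4]
grip_width: 0.288
```

```bash
python3 q1.py
```

```text
t 29.35 psi 104.27 Tz 0.074 j7 -0.072 v7 0.000 q3 -0.50 q7 -0.30 Fz 6.4
```

Load is about 29 N (j7 drop 0.045, 18.6° past contact). Releasing, lifting and clearing the view.

Call:
carry_out([
  [0,0,0,0,30],
  [0,0,0,0,38],
  [0,0,0,0,46],
  [0,0,0,0,48],
  [0,0,0,0,48],
  [0,0,0,0,48],
  [0,0,-20,0,48],
  [0,0,-40,0,48],
  [0,0,-40,0,48],
  [0,0,0,0,48],
])

```text
time_s: 30.35
ee_pos: [639.5, 110.2, 228.7]
ee_rot: [0.616, 0.788, 0.006, 0.004]
ft_force: [-0.5, 1.5, 0.5]
grip_width: 0.562
```

```bash
python3 - <<'E'
from h import *
st,psi=pose(); d=np.array([400,-440])-st['ee_pos'][:2]; print(tool(d,psi).round(1))
E
```

```text
t 30.35 pos [639.5 110.2 228.7] psi 1.8148 q1,q7 [ 0.097 -0.249] F [-0.46  1.55  0.48] T [ 0.075 -0.041 -0.037] g 48.0
[-476.1 -365.3]
```

Call:
carry_out([
  [-38,-29,0,0,48],
  [-38,-29,0,0,48],
  [-38,-29,0,0,48],
  [-38,-29,0,0,48],
  [-38,-29,0,0,48],
  [-38,-29,0,0,48],
  [-38,-29,0,0,48],
  [-38,-29,0,0,48],
  [-38,-29,0,0,48],
  [-38,-29,0,0,48],
])

```text
time_s: 31.35
ee_pos: [445.2, -332.2, 221.5]
ee_rot: [0.616, 0.788, -0.0, -0.0]
ft_force: [1.7, -0.8, 0.9]
grip_width: 0.564
```

Call:
carry_out([
  [-38,-29,0,0,48],
  [-38,-29,0,0,48],
  [0,0,0,0,48],
  [0,0,0,0,48],
  [0,0,0,0,48],
])

```text
time_s: 31.85
ee_pos: [409.4, -416.7, 221.5]
ee_rot: [0.615, 0.789, 0.001, -0.0]
ft_force: [0.0, 0.5, -0.7]
grip_width: 0.562
```

```bash
python3 - <<'E'
from caps import *
pose()
old=load('top'); s=r.snapshot('top'); s0=dict(s); s0['frame']=cv2.imread('pics/t0.png')[:,:,::-1].copy()
for f in (old,s): print({k:v.round(1) for k,v in caps(f,[560,1],-.166).items()})
i=[x['frame'][85:225,165:325] for x in (s0,s)]
save(np.hstack(i),'fin.png',None,2.45)
d=np.abs(s0['frame'].astype(int)-s['frame']).max(2); d=cv2.GaussianBlur(d.astype(np.float32),(5,5),0); 
C=(d>35).astype(np.uint8); k,l,st,ce=cv2.connectedComponentsWithStats(C)
print([(st[j].tolist()) for j in range(1,k) if st[j,4]>12])
E
```

```text
t 31.85 pos [ 409.4 -416.7  221.5] psi 1.8172 q1,q7 [1.096 0.704] F [ 0.03  0.5  -0.74] T [ 0.035 -0.017 -0.009] g 48.0
{'NL': array([525.2, 120.3]), 'NR': array([ 487.3, -102. ]), 'FR': array([ 591.9, -119.2])}
{'NL': array([525.1, 119.3]), 'NR': array([ 487.5, -102. ]), 'FR': array([ 591.6, -119.9])}
[[204, 151, 115, 66, 2409], [241, 152, 59, 29, 915], [285, 172, 275, 248, 24385], [238, 357, 13, 9, 61], [242, 367, 17, 34, 236], [213, 368, 15, 9, 83], [272, 368, 11, 5, 39], [399, 369, 8, 6, 22], [334, 397, 52, 8, 168], [221, 405, 6, 15, 49], [265, 409, 10, 6, 41], [285, 418, 10, 2, 19]]
```

View pics/fin.png

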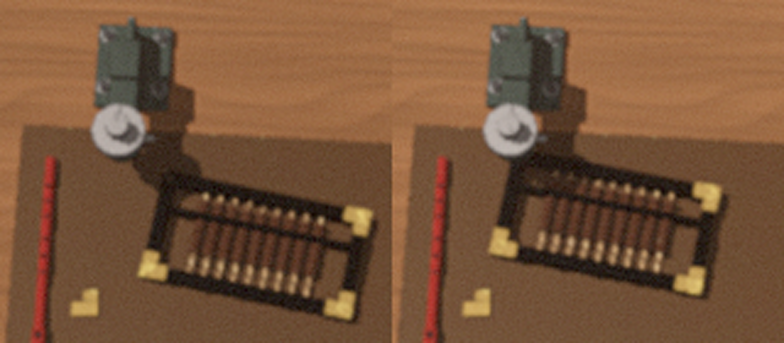

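The corner sits under the head. The ring, whistle, cap and press show no change from the first picture. Handing in.

```bash
python3 -c "
from cell import r
print(r.finish_job())"
```

```text
the job is handed in; nothing more can be done
None
```

The suanpan is in place with its bare corner under the foot of the larger press, held at about 29 N. I let go, backed the arm away and handed the job in at about 32 s of robot time.

- **Centring:** I gripped the suanpan by its right-hand rail and slid it over the board. Checked against the knob axis found while turning, (636.2, 108.4) in robot coordinates, the corner is about 1 mm short along the suanpan's length and about 0 mm off across it. The two cameras disagreed with each other by 1–2 mm on this.
- **Clamping:** I turned the knob about 154° clockwise. Contact came at about 135°, read from the steady change in the last joint's torque. I stopped 18.6° past contact, about 0.045 N m over the free drag. The wrist torque sensor was too noisy (about 0.03 N m) to confirm that figure on its own.
- **Last checks:** The final overhead picture, compared with the first, shows nothing changed but the suanpan and the arm (and its shadow); the ring shows no change. Across the clamping and release, the brass caps read within 1 mm of where they were.
- **Failed grasp:** The first grasp closed on nothing, because the fingertips really stand about 21 mm higher than the stated offset. I touched the rail top, board and knob top lightly to calibrate; the rail touch was about 14 N and the others less. The suanpan did not move from it.

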